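Lock a flow unit in its assembly fixture with two cam levers

TASK

The flow unit lies loose in the assembly fixture on the bench. Lock it with the two eccentric-cam levers, pushing each one gently round to its stop with one fingertip: first the front lever on the long side nearest you, which squares the unit against the two rear pins, and only then the lever at the fitting end, which drives it onto the end pin. Do not push on the unit itself, grip and lift nothing, and leave the tools and parts lying about where they are.

Things in the scene. Friction and masses are not known exactly. Their poses are not given: they have to be found in the camera images.
- fixture: Fixed aluminium plate, 262 x 372 x 12 mm, with 4 rest pads, 3 steel locating pins (58 mm high) and two cam levers. Origin: on the bench, under the middle of the unit's place. x points away from the robot to the two rear pins, y to the left towards the lever at the fitting end, z up. The plate spans x -153 to 109 mm, y -177 to 195 mm.
- unit: Loose off-white flow unit, a flat box 270 x 160 mm; a copper fitting stands out 30 mm at its left end, the other end is curved in. Its top is 88 mm above the bench (paper slip on it: 100 mm). Origin: on its underside. x points to the curved end, along the fixture's -y. Seated, its origin is at x = 0, y = 0, z = 18 mm in the fixture. Weight 0.4 to 0.9 kg.
- front_lever (a joint): Front lever, at the middle of the unit's long side nearest the robot; turns about the vertical, clockwise seen from above. 0 = fully open (arm points to the robot: 195 deg from the fixture's +x, counted anticlockwise), 1.92 = at its stop, locked (85 deg, arm along the unit, to the left). Starts 0 to 0.4. Stays where it is left; the sleeve needs 1 N while free, up to 15 N while clamping.
- end_lever (a joint): End lever, at the left end of the unit beside its fitting; turns about the vertical, anticlockwise seen from above. 0 = fully open (arm points left, away from the unit: 75 deg from the fixture's +x), 1.92 = at its stop, locked (185 deg, arm across the end of the unit, towards the robot). Starts 0.1 to 0.4. Friction and force as the front lever.
- front_lever_pivot (a point): Point on the front lever's axis, 82 mm above the bench (the screw head on top of the hub is only 64 mm high). Under the lever, 25 to 46 mm above the bench, is its eccentric cam, a smooth steel disc 52 mm across; turning the lever swings it out by up to 14 mm to the rear, against the unit.
- front_lever_sleeve (a point): Middle of the black sleeve of the front lever, 66 mm from its axis, 82 mm above the bench. The sleeve is a round bar 17 mm thick, its axis from 47 mm out (79 mm high) to 89 mm out (86 mm high); the steel arm below it bends down to the hub.
- end_lever_pivot (a point): Point on the end lever's axis, 82 mm above the bench. Its cam, like the front one, swings out to the right, against the end of the unit beside the fitting.
- end_lever_sleeve (a point): Middle of the black sleeve of the end lever, 66 mm from its axis, 82 mm above the bench; the same lever as the front one.
- hex_key_plate: Loose black hex key, 100 mm long, 4 mm thick, lying on the plate's front right corner; a bystander to be left alone.
- fitting_0: Loose copper fitting, 26 mm across, 28 mm high, in the small open tray at the right; a bystander.
- fitting_1: Another such fitting in the tray; a bystander.
- fitting_2: A third such fitting in the tray; a bystander.
- grease: Loose dark bottle with a red cap, 44 mm across, 93 mm high, standing at the back right; a bystander.
- caliper: Loose caliper, 275 mm long, 12 mm thick, lying at the front right; a bystander.
- amber_tape: Loose amber tape roll, 92 mm across, 19 mm high, lying at the front left; a bystander.

How it is judged:
By the outcome, as a careful person would: the job done as asked, in the order asked, and still so for the second after the job is handed in, with the robot touching nothing.
It also fails if it takes over 58 s, if anything falls off the work surface, if the arm or the gripper's body presses on something with over 40 N, if the wrist force passes 120 N, or if a joint passes its speed limit or range.

ROBOT

A 6-joint arm with a two-finger parallel gripper is mounted at the origin on a cart in front of the work surface, level with it; the furniture and walls round the work are solid. World frame = base frame: x ahead of the robot, y to its left, z up, the work surface at z = 0. Lengths are in m, angles in rad, forces in N, time in s.
With the tool pointing down it reaches from about 0.25 to 0.775 m from the base axis. Payload 4 kg.
Tool frame: the origin (TCP) lies at the very end of the fingers, on their centre line; the grasp point (between the pads) lies 19 mm behind it; z points along the fingers, y is the line along which they close (so a half turn about z gives the same grasp; the last joint's range is limited). The gripper opens to 85 mm and grips with 20 to 120 N. Pads are 22 mm wide; open, the fingers measure 114 mm over their backs; the gripper's body (76 mm by 85 mm) begins 54 mm behind the grasp point. The pads swing forward as they close: fully open they stand 13 mm farther back than shut.
Start: joints at [1.005, 0.087, 1.371, -0, 1.684, -0.103], TCP at [0.246, 0.492, 0.231] pointing down, gripper open.
Joint ranges: [-3.1, 3.1], [-0.76, 2.03], [0.27, 2.55], [-1.08, 4.22], [0.17, 2.65], [-2.57, 2.57]. Speed limits (rad/s): [2.79, 2.79, 3.14, 3.14, 3.14, 3.14].

INTERFACE

Orientations are given as a unit quaternion [w, x, y, z].
In Python, from station import r gives the robot as it stands.
- The arm moves only by the tool step_arm, never from a script. Its argument "moves" is a list of rows, each an object with "slide": the shift along the tool's x, y, z in m, a list of three; "rotation": the turn, a rotation vector about the tool's x, y, z in degrees, a list of three. In form: [{"slide": [tx, ty, tz], "rotation": [ax, ay, az]}, ...]. A call has 1 to 12 rows; each row is the pose to reach, as a shift and turn from the pose commanded when the call began, along the tool's axes at that moment; what a row does not reach only later rows make up. A row lasts 1/10 s, in which the tool goes at most 50 mm and 8.59 degrees, less where a joint would pass 70% of its speed; a pose out of reach is approached as far as the arm can. A call with a gripper value outside its range is refused whole. "grip" is the finger opening in m, from 0 to 0.0854, set as the call begins (left out, the last holds). The fingers move at their own pace and stop on an object; "force" is the grip in N (left out, the last holds). Time passes only in rows, so rows that repeat a pose let the fingers close. It gives the time, the measured TCP pose, the force, the opening and the grip force at its end, in the units of the state.
- r.read_state(): the state, without advancing time (a new reading comes with each control period).
- r.camera(name): name is "scene" or "top" or "wrist"; returns the picture (384x512x3 uint8, red, green, blue); there is no depth.
- r.camera_params(name): a dict with "fovy" (degrees; the focal length in pixels is half the picture's height over the tangent of half this angle, whatever the lens; pixels are square), "cx", "cy" (the principal point, pixels), "cam_to_world" (4x4, takes a point from camera to world coordinates); the wrist camera has in their place "tool_from_camera" (4x4, takes a point from camera to tool coordinates, whose origin is the TCP and whose axes are the flange's). Camera axes: x right, y up, looking along -z (the intrinsics and any distortion apply to the point x, -y, -z); pixel columns grow to the right and rows downward; lengths in m; the calibration is good to about 2 mm. A picture is of the moment at which its call begins: read the wrist's pose just before it. camera_params takes no time and is no camera call.
- r.sign_off(): hands the job in; it is judged then, once.
Trained networks look in the newest picture that a camera, given by its name, has taken for a name from the list of things; names that differ only in an ending like _2 or _b are one class to them, and where a whole thing is asked for, a point or a joint stands for the part that bears it (a point fixed in the world has none). Each returns a list of dicts, best first, with "p" (0 to 1); they miss things now and then, are a little off and sometimes report something else, mostly with a low value. They report only what shows in the picture. A call takes as long as a camera call.
- r.regions_of(camera, name): "mask" (384x512 bool, what is visible of it) and "at" ([column, row] in pixels, amid what is visible of it).
The state is a dict: "t": time; "qpos": joint angles; "qd": joint speeds; "tau": joint torques, N m; "tool_pos": TCP position; "eef_rot": TCP orientation; "wrist_force": force on the tool from outside, world axes, zero at the start; "moment": the same for the moment, N m; "opening": finger opening in m; "gripper_force": force on a finger pad.
Only numpy, scipy, OpenCV 4.12 (cv2) and the standard library are available. Lean on these libraries where they do the work, as an engineer would, in place of code of your own. Each camera call takes 0.05 s, during which the arm holds its last target. There are 200 camera calls.

## Working session

There is one attempt and no reset: what is moved stays moved. The work goes in short steps, Python scripts to look and compute and a tool call to move; the robot and the scene stay as the last step left them, time stands still between calls to the robot, and variables do not carry over. Pictures are saved under pics/ and viewed, at most 10 in all, crops included, and the job is handed in when it is done.

Besides the shell and the picture viewer there is one more tool, called in YAML: its name, and indented under it one key for each argument. step_arm: Moves the arm, as the interface text tells. Its arguments: {"type":"object","properties":{"moves":{"type":"array","items":{"type":"object","properties":{"slide":{"type":"array","items":{"type":"number"}},"rotation":{"type":"array","items":{"type":"number"}}}}},"grip":{"type":"number"},"force":{"type":"number"}},"required":["moves"]}

```bash
mkdir -p pics; cat > h.py <<'E'
import numpy as np, cv2
from station import r
def ray(cam,px):
    p=r.camera_params(cam); f=192/np.tan(np.radians(p['fovy'])/2)
    T=np.array(p['cam_to_world']); d=T[:3,:3]@np.array([(px[0]-p['cx'])/f,-(px[1]-p['cy'])/f,-1]); return T[:3,3],d
def atz(cam,px,z):
    o,d=ray(cam,px); return o+d*(z-o[2])/d[2]
def save(cam,n):
    im=r.camera(cam); cv2.imwrite(f'pics/{n}.png',im[:,:,::-1]); return im
E
python3 - <<'E'
from h import *
for c in ['top','scene']:
    save(c,c+'0'); p=r.camera_params(c); print({k:np.round(v,3).tolist() if not isinstance(v,str) else v for k,v in p.items()})
    for n in ['front_lever','end_lever','front_lever_pivot','front_lever_sleeve','end_lever_sleeve','unit','fixture']:
        try:
            for d in r.regions_of(c,n)[:3]: print(c,n,round(d['p'],2),np.round(d['at'],1),d['mask'].sum(), np.round(atz(c,d['at'],.082),3))
        except Exception as e: print(n,e)
print(r.read_state())
E
```

```text
{'fovy': 48.774, 'cx': 260.367, 'cy': 193.911, 'cam_to_world': [[-0.009, 0.989, -0.148, 0.295], [-1.0, -0.007, 0.013, -0.009], [0.011, 0.148, 0.989, 1.488], [0.0, 0.0, 0.0, 1.0]]}
top front_lever 0.81 [253.6 195.8] 253 [ 0.499 -0.004  0.082]
top front_lever_pivot 0.48 [253.6 199.5] 240 [ 0.486 -0.004  0.082]
top front_lever_sleeve 0.64 [254.1 199.7] 263 [ 0.486 -0.006  0.082]
top unit 0.87 [251.1 163.7] 3529 [0.609 0.003 0.082]
top fixture 0.81 [246.5 188.3] 4291 [0.524 0.019 0.082]
{'fovy': 44.495, 'cx': 255.819, 'cy': 184.655, 'cam_to_world': [[0.614, 0.614, -0.496, -0.158], [-0.79, 0.47, -0.395, -0.558], [-0.009, 0.634, 0.773, 1.127], [0.0, 0.0, 0.0, 1.0]]}
scene front_lever 0.86 [250.  195.6] 326 [ 0.471 -0.036  0.082]
scene end_lever 0.67 [225.  140.5] 257 [0.595 0.161 0.082]
scene front_lever_pivot 0.59 [244.7 193.8] 331 [ 0.467 -0.02   0.082]
scene front_lever_sleeve 0.68 [248.5 199.6] 317 [ 0.458 -0.042  0.082]
scene end_lever_sleeve 0.71 [225.9 144. ] 173 [0.585 0.149 0.082]
scene unit 0.59 [273.7 165.7] 4523 [ 0.603 -0.022  0.082]
scene fixture 0.74 [258.9 197.3] 4003 [ 0.482 -0.06   0.082]
scene fixture 0.54 [227.2 144.1] 223 [0.588 0.146 0.082]
{'t': 0.8, 'qpos': array([ 1.00492275e+00,  8.72044958e-02,  1.37066538e+00,  1.57384041e-05,
        1.68358160e+00, -1.03073483e-01]), 'qd': array([ 0.00065599,  0.00141813,  0.00154136, -0.0005836 , -0.0012665 ,
        0.00182335]), 'tau': array([ 6.73113686e-05, -3.51669896e+01, -3.13439691e+01, -2.07438120e-04,
        1.81069231e-04,  8.07476113e-06]), 'tool_pos': array([0.24555616, 0.49218017, 0.23135601]), 'eef_rot': array([1.57865646e-05, 2.29339614e-01, 9.73346463e-01, 6.92440193e-05]), 'wrist_force': array([0.28771396, 0.04581561, 0.47501332]), 'moment': array([0.04263442, 0.0315512 , 0.00454007]), 'gripper_force': 0.0, 'opening': 0.08531194961540736}
```

```bash
python3 - <<'E'
import cv2
a=cv2.imread('pics/top0.png'); cv2.imwrite('pics/t1.png',cv2.resize(a[100:250,160:360],None,fx=4,fy=4,interpolation=cv2.INTER_CUBIC))
a=cv2.imread('pics/scene0.png'); cv2.imwrite('pics/s1.png',cv2.resize(a[90:240,160:360],None,fx=4,fy=4,interpolation=cv2.INTER_CUBIC))
E
```

```text
(no output)
```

View pics/t1.png

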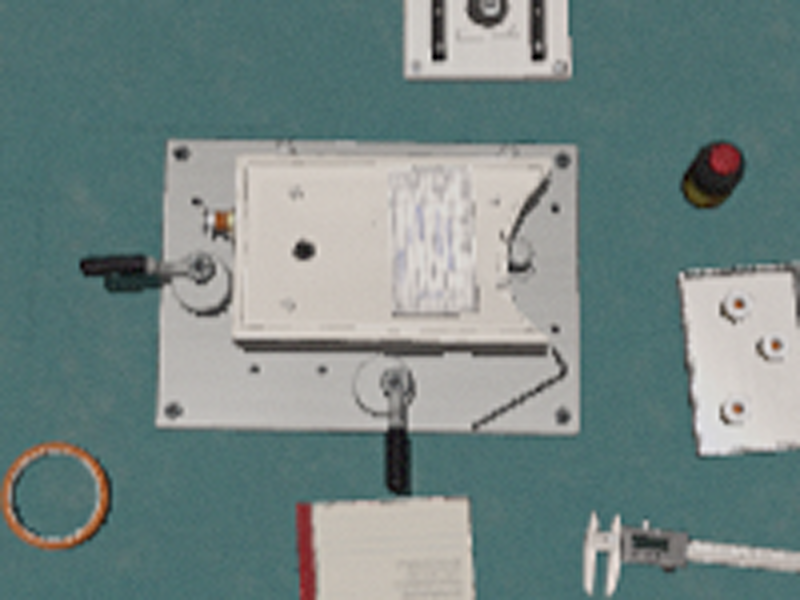

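View pics/s1.png

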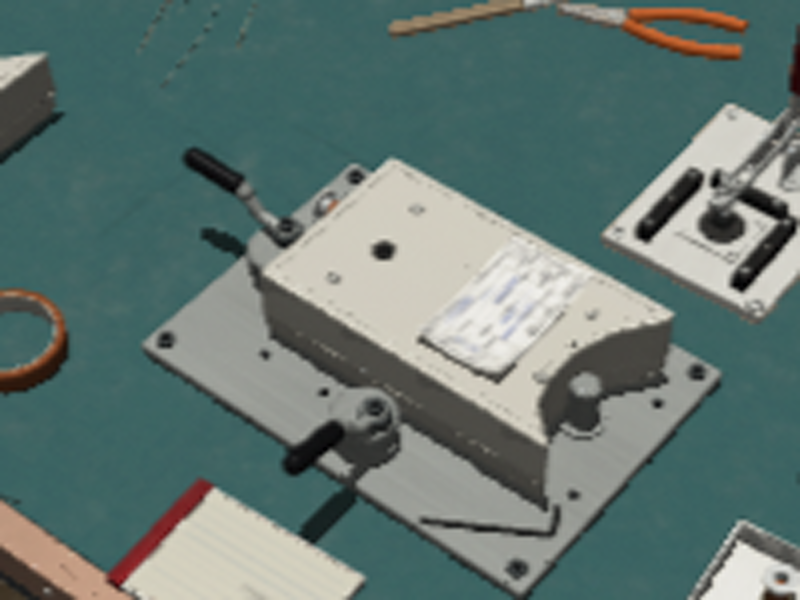

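```bash
python3 - <<'E'
from h import *
P=lambda x,y:(160+x/4-.4,100+y/4-.4)
C=[atz('top',P(*q),.012)[:2] for q in [(168,141),(577,146),(579,432),(157,427)]]
L=np.array([[109,195],[109,-177],[-153,-177],[-153,195]])/1e3
C=np.array(C);cc=C.mean(0);lc=L.mean(0)
H=(L-lc).T@(C-cc);a=np.arctan2(H[0,1]-H[1,0],H[0,0]+H[1,1]);R=np.array([[np.cos(a),-np.sin(a)],[np.sin(a),np.cos(a)]])
o=cc-R@lc; print('fix',o,np.degrees(a)); print('res mm',1e3*(C-(L@R.T+o)))
for n,q,z in [('fp',(397,381),.064),('fs',(398,460),.082),('ep',(202,264),.064),('es',(112,265),.082)]:
    w=atz('top',P(*q),z)[:2]; print(n,w,R.T@(w-o))
S=lambda x,y:(160+x/4-.4,90+y/4-.4)
for n,q,z in [('fp',(375,407),.064),('fs',(315,447),.082),('ep',(288,228),.064),('es',(213,171),.082)]:
    w=atz('scene',S(*q),z)[:2]; print(n,w,R.T@(w-o))
E
```

```text
fix [ 0.62067763 -0.00932006] -1.1157387905360356
res mm [[-1.85231974 -2.26165983]
 [-1.21244925  1.86692932]
 [ 1.59219498  1.19830121]
 [ 1.47257401 -0.8035707 ]]
fp [ 0.50456583 -0.02222939] [-0.11583842 -0.01516782]
fs [ 0.43537824 -0.02235766] [-0.18501039 -0.01664329]
ep [0.6071381  0.14414898] [-0.01652533  0.1531763 ]
es [0.60279656 0.21824203] [-0.02230879  0.22717077]
fp [ 0.50045648 -0.0251154 ] [-0.11989079 -0.0181333 ]
fs [ 0.43559129 -0.02284917] [-0.18478781 -0.01713055]
ep [0.60043792 0.13987554] [-0.02314103  0.14877321]
es [0.59970985 0.21549034] [-0.02534134  0.22435949]
```

```bash
cat >> h.py <<'E'
FP=np.array([.5025,-.0235]); EP=np.array([.604,.142])
from scipy.spatial.transform import Rotation as Ro
def tool():
    s=r.read_state(); q=s['eef_rot']; return s['tool_pos'],Ro.from_quat([q[1],q[2],q[3],q[0]]).as_matrix(),s
def pose(lever,th,d,rad=.066):
    t=np.radians(th); e=np.array([np.cos(t),np.sin(t)]); n=np.array([-e[1],e[0]])
    if lever=='f': return FP+rad*e+n*d, th-90
    return EP+rad*e-n*d, th-90
def row(xy,z,psi):
    p,R,s=tool(); psi0=np.degrees(np.arctan2(R[1,0],R[0,0]))
    return np.round(R.T@(np.array([*xy,z])-p),4).tolist(), round((psi0-psi+180)%360-180,1)
E
python3 - <<'E'
from h import *
xy,psi=pose('f',180,.032); print(xy,psi,row(xy,.16,psi),row(xy,.07,psi)); print(tool()[1].round(3))
E
```

```text
[ 0.4365 -0.0555] 90 ([-0.4154, -0.4048, 0.0713], np.float64(63.5)) ([-0.4154, -0.4048, 0.1613], np.float64(63.5))
[[-0.895  0.446  0.   ]
 [ 0.446  0.895  0.   ]
 [ 0.     0.    -1.   ]]
```

step_arm:
  grip: 0
  moves:
    - {"slide": [-0.03,-0.03,0],"rotation": [0,0,5]}
    - {"slide": [-0.065,-0.063,0],"rotation": [0,0,11]}
    - {"slide": [-0.1,-0.097,0.01],"rotation": [0,0,17]}
    - {"slide": [-0.135,-0.131,0.015],"rotation": [0,0,23]}
    - {"slide": [-0.17,-0.165,0.02],"rotation": [0,0,29]}
    - {"slide": [-0.205,-0.2,0.025],"rotation": [0,0,35]}
    - {"slide": [-0.24,-0.234,0.03],"rotation": [0,0,41]}
    - {"slide": [-0.275,-0.268,0.04],"rotation": [0,0,47]}
    - {"slide": [-0.31,-0.302,0.05],"rotation": [0,0,53]}
    - {"slide": [-0.345,-0.336,0.06],"rotation": [0,0,58]}
    - {"slide": [-0.38,-0.37,0.07],"rotation": [0,0,63.5]}
    - {"slide": [-0.4154,-0.4048,0.0713],"rotation": [0,0,63.5]}

```text
t: 2.0
tool_pos: [0.436, -0.0573, 0.1589]
eef_rot: [-0.001, 0.708, 0.706, -0.0]
wrist_force: [-0.3, 0.6, -0.2]
opening: -0.0003
gripper_force: 0.0
```

```bash
python3 - <<'E'
from h import *
xy,psi=pose('f',180,.032); print(row(xy,.16,psi),tool()[2]['opening'],tool()[0]); print(tool()[1].round(3))
E
```

```text
([0.0018, 0.0005, -0.0011], np.float64(-0.1)) -0.000271805820370282 [ 0.43603058 -0.05732588  0.15889578]
[[ 0.002  1.    -0.001]
 [ 1.    -0.002  0.001]
 [ 0.001 -0.001 -1.   ]]
```

step_arm:
  moves:
    - {"slide": [0,0,0.04]}
    - {"slide": [0,0,0.075]}
    - {"slide": [0,0,0.088]}
    - {"slide": [0,0,0.088]}

```text
invalid input at $.moves[0]: expected keys slide, rotation
```

```bash
python3 - <<'E'
from h import *
a=save('scene','s2')[:,:,::-1]; b=save('top','t2')[:,:,::-1]
f=lambda a,y,x:cv2.resize(a[y:y+90,x:x+90],(400,400),interpolation=cv2.INTER_CUBIC)
cv2.imwrite('pics/c2.png',np.hstack([f(a,150,200),f(b,160,210)])); print(tool()[0])
E
```

```text
[ 0.43734991 -0.06073879  0.1594659 ]
```

View pics/c2.png

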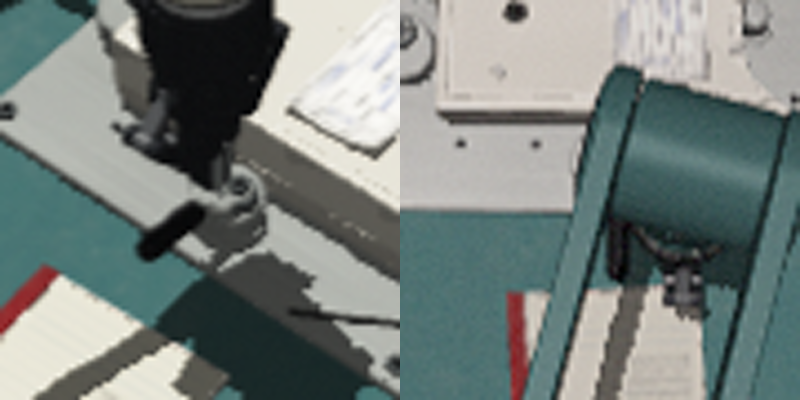

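The move was refused, so the gripper is still high (tip at z=0.159) beside the front sleeve, which shows clear of it (left panel, about 170,230).

step_arm:
  moves:
    - {"slide": [0,0,0.04],"rotation": [0,0,0]}
    - {"slide": [0,0,0.075],"rotation": [0,0,0]}
    - {"slide": [0,0,0.088],"rotation": [0,0,0]}
    - {"slide": [0,0,0.088],"rotation": [0,0,0]}
    - {"slide": [0,0,0.088],"rotation": [0,0,0]}

```text
t: 2.6
tool_pos: [0.4375, -0.0553, 0.0734]
eef_rot: [0.001, 0.707, 0.707, 0.001]
wrist_force: [-0.0, -0.1, 0.2]
opening: -0.0001
gripper_force: 0.0
```

```bash
python3 - <<'E'
from h import *
a=save('scene','s3')[:,:,::-1]; b=save('top','t3')[:,:,::-1]
f=lambda a,y,x:cv2.resize(a[y:y+90,x:x+90],(400,400),interpolation=cv2.INTER_CUBIC)
cv2.imwrite('pics/c3.png',np.hstack([f(a,150,200),f(b,160,210)])); print(tool()[0])
for th in range(180,80,-8):
  xy,psi=pose('f',th,.0195); print(th,row(xy,.07,psi))
E
```

```text
[ 0.43820395 -0.05556638  0.07430707]
180 ([0.0126, -0.0017, 0.0043], np.float64(0.0))
172 ([0.0219, -0.0038, 0.0043], np.float64(8.0))
164 ([0.0315, -0.0045, 0.0043], np.float64(16.0))
156 ([0.0411, -0.0039, 0.0042], np.float64(24.0))
148 ([0.0505, -0.002, 0.0042], np.float64(32.0))
140 ([0.0596, 0.0012, 0.0043], np.float64(40.0))
132 ([0.0681, 0.0057, 0.0043], np.float64(48.0))
124 ([0.0759, 0.0112, 0.0043], np.float64(56.0))
116 ([0.0828, 0.0179, 0.0043], np.float64(64.0))
108 ([0.0888, 0.0254, 0.0043], np.float64(72.0))
100 ([0.0937, 0.0337, 0.0044], np.float64(80.0))
92 ([0.0973, 0.0425, 0.0044], np.float64(88.0))
84 ([0.0997, 0.0518, 0.0044], np.float64(96.0))
```

View pics/c3.png

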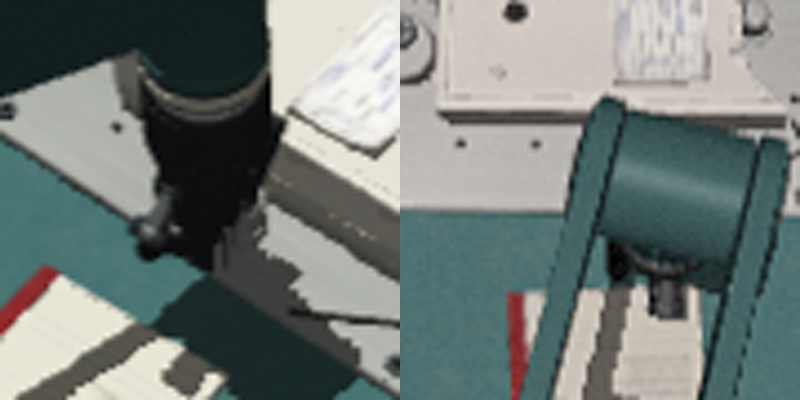

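The tip is now just right of the front sleeve and level with it, with a small gap, clear of everything else. I'll push it round.

step_arm:
  moves:
    - {"slide": [0.007,-0.001,0.002],"rotation": [0,0,0]}
    - {"slide": [0.0126,-0.0017,0.003],"rotation": [0,0,0]}
    - {"slide": [0.0173,-0.003,0.003],"rotation": [0,0,4]}
    - {"slide": [0.0219,-0.0038,0.003],"rotation": [0,0,8]}
    - {"slide": [0.0267,-0.0043,0.003],"rotation": [0,0,12]}
    - {"slide": [0.0315,-0.0045,0.003],"rotation": [0,0,16]}
    - {"slide": [0.0363,-0.0043,0.003],"rotation": [0,0,20]}
    - {"slide": [0.0411,-0.0039,0.003],"rotation": [0,0,24]}
    - {"slide": [0.0458,-0.003,0.003],"rotation": [0,0,28]}
    - {"slide": [0.0505,-0.002,0.003],"rotation": [0,0,32]}
    - {"slide": [0.0551,-0.0005,0.003],"rotation": [0,0,36]}
    - {"slide": [0.0596,0.0012,0.003],"rotation": [0,0,40]}

```text
t: 3.9
tool_pos: [0.4378, 0.0043, 0.0696]
eef_rot: [0.001, 0.907, 0.421, -0.0]
wrist_force: [-0.4, -2.3, 1.1]
opening: 0.0002
gripper_force: 0.8
```

```bash
python3 - <<'E'
from h import *
p,R,s=tool();print(p,s['wrist_force'])
for th in range(136,80,-4):
  xy,psi=pose('f',th,.0195); print(th,row(xy,.071,psi))
E
```

```text
[0.43778815 0.00425004 0.06955335] [-0.40040572 -2.26730003  1.11544742]
136 ([0.0055, 0.0002, -0.0014], np.float64(3.8))
132 ([0.0102, -0.0007, -0.0015], np.float64(7.8))
128 ([0.015, -0.0012, -0.0015], np.float64(11.8))
124 ([0.0198, -0.0015, -0.0015], np.float64(15.8))
120 ([0.0246, -0.0013, -0.0015], np.float64(19.8))
116 ([0.0294, -0.0009, -0.0015], np.float64(23.8))
112 ([0.0341, -0.0001, -0.0015], np.float64(27.8))
108 ([0.0388, 0.001, -0.0015], np.float64(31.8))
104 ([0.0434, 0.0024, -0.0015], np.float64(35.8))
100 ([0.0478, 0.0042, -0.0015], np.float64(39.8))
96 ([0.0522, 0.0062, -0.0015], np.float64(43.8))
92 ([0.0564, 0.0086, -0.0015], np.float64(47.8))
88 ([0.0604, 0.0112, -0.0015], np.float64(51.8))
84 ([0.0642, 0.0142, -0.0015], np.float64(55.8))
```

Contact at about 2 N, so the lever is moving. Continuing to about 96°.

step_arm:
  moves:
    - {"slide": [0.0055,0.0,0],"rotation": [0,0,4]}
    - {"slide": [0.0102,-0.0007,0],"rotation": [0,0,8]}
    - {"slide": [0.015,-0.0012,0],"rotation": [0,0,12]}
    - {"slide": [0.0198,-0.0015,0],"rotation": [0,0,16]}
    - {"slide": [0.0246,-0.0013,0],"rotation": [0,0,20]}
    - {"slide": [0.0294,-0.0009,0],"rotation": [0,0,24]}
    - {"slide": [0.0341,-0.0001,0],"rotation": [0,0,28]}
    - {"slide": [0.0388,0.001,0],"rotation": [0,0,32]}
    - {"slide": [0.0434,0.0024,0],"rotation": [0,0,36]}
    - {"slide": [0.0478,0.0042,0],"rotation": [0,0,40]}
    - {"slide": [0.05,0.0052,0],"rotation": [0,0,42]}
    - {"slide": [0.0522,0.0062,0],"rotation": [0,0,44]}

```text
t: 5.1
tool_pos: [0.4744, 0.0411, 0.069]
eef_rot: [-0.0, 0.999, 0.052, -0.002]
wrist_force: [-5.2, 1.4, 3.2]
opening: -0.0001
gripper_force: 2.4
```

```bash
python3 - <<'E'
from h import *
p,R,s=tool();print(p,s['wrist_force'],s['wrist_force']@R)
for th in range(96,76,-2):
  xy,psi=pose('f',th,.0195); print(th,row(xy,.071,psi))
E
```

```text
[0.47444363 0.04106844 0.06903641] [-5.17760653  1.42822737  3.17810259] [-5.0135976  -1.96081888 -3.15702506]
96 ([0.0016, 0.0011, -0.002], np.float64(-0.1))
94 ([0.004, 0.0005, -0.002], np.float64(1.9))
92 ([0.0063, -0.0001, -0.002], np.float64(3.9))
90 ([0.0087, -0.0005, -0.002], np.float64(5.9))
88 ([0.011, -0.0009, -0.002], np.float64(7.9))
86 ([0.0134, -0.0013, -0.002], np.float64(9.9))
84 ([0.0158, -0.0015, -0.002], np.float64(11.9))
82 ([0.0182, -0.0016, -0.002], np.float64(13.9))
80 ([0.0206, -0.0017, -0.002], np.float64(15.9))
78 ([0.023, -0.0017, -0.002], np.float64(17.9))
```

step_arm:
  moves:
    - {"slide": [0.0024,0,0],"rotation": [0,0,2]}
    - {"slide": [0.0047,0,0],"rotation": [0,0,4]}
    - {"slide": [0.007,-0.0005,0],"rotation": [0,0,6]}
    - {"slide": [0.0094,-0.0009,0],"rotation": [0,0,8]}
    - {"slide": [0.0106,-0.001,0],"rotation": [0,0,9]}
    - {"slide": [0.0106,-0.001,0],"rotation": [0,0,9]}
    - {"slide": [0.0106,-0.001,0],"rotation": [0,0,9]}

```text
t: 5.8
tool_pos: [0.4841, 0.0441, 0.0688]
eef_rot: [-0.001, 1.0, -0.026, -0.003]
wrist_force: [-5.4, 3.3, 2.3]
opening: -0.0002
gripper_force: 2.9
```

```bash
python3 - <<'E'
from h import *
p,R,s=tool();print(p,s['wrist_force']@R)
for th in range(88,76,-2):
  xy,psi=pose('f',th,.0195); print(th,row(xy,.071,psi))
E
```

```text
[0.48407552 0.04409246 0.068785  ] [-5.5815638  -3.03796127 -2.28207675]
88 ([0.0013, 0.0009, -0.0022], np.float64(-1.0))
86 ([0.0036, 0.0002, -0.0022], np.float64(1.0))
84 ([0.0059, -0.0004, -0.0022], np.float64(3.0))
82 ([0.0083, -0.0009, -0.0023], np.float64(5.0))
80 ([0.0106, -0.0013, -0.0023], np.float64(7.0))
78 ([0.013, -0.0017, -0.0023], np.float64(9.0))
```

Not at the stop yet, at 5 N. Small steps now, about 1 mm each.

step_arm:
  moves:
    - {"slide": [0.0012,0,0],"rotation": [0,0,1]}
    - {"slide": [0.0024,0,0],"rotation": [0,0,2]}
    - {"slide": [0.0036,0,0],"rotation": [0,0,3]}
    - {"slide": [0.0046,-0.0004,0],"rotation": [0,0,4]}
    - {"slide": [0.0046,-0.0004,0],"rotation": [0,0,4]}
    - {"slide": [0.0046,-0.0004,0],"rotation": [0,0,4]}

```text
t: 6.4
tool_pos: [0.4885, 0.0446, 0.0687]
eef_rot: [-0.002, 0.998, -0.061, -0.003]
wrist_force: [-5.3, 4.7, 1.6]
opening: 0.0003
gripper_force: 3.0
```

step_arm:
  moves:
    - {"slide": [0.001,0,0],"rotation": [0,0,0]}
    - {"slide": [0.002,0,0],"rotation": [0,0,0]}
    - {"slide": [0.002,0,0],"rotation": [0,0,0]}
    - {"slide": [0.002,0,0],"rotation": [0,0,0]}

```text
t: 6.8
tool_pos: [0.4905, 0.0446, 0.0686]
eef_rot: [-0.002, 0.998, -0.061, -0.003]
wrist_force: [-5.1, 5.0, 3.3]
opening: 0.0001
gripper_force: 3.0
```

step_arm:
  moves:
    - {"slide": [0.001,0,0],"rotation": [0,0,0]}
    - {"slide": [0.002,0,0],"rotation": [0,0,0]}
    - {"slide": [0.002,0,0],"rotation": [0,0,0]}
    - {"slide": [0.002,0,0],"rotation": [0,0,0]}

```text
t: 7.2
tool_pos: [0.4922, 0.0444, 0.0686]
eef_rot: [-0.002, 0.998, -0.061, -0.003]
wrist_force: [-6.8, 4.6, 3.1]
opening: 0.0
gripper_force: 3.5
```

step_arm:
  moves:
    - {"slide": [0.001,0,0],"rotation": [0,0,0]}
    - {"slide": [0.002,0,0],"rotation": [0,0,0]}
    - {"slide": [0.002,0,0],"rotation": [0,0,0]}
    - {"slide": [0.002,0,0],"rotation": [0,0,0]}

```text
t: 7.6
tool_pos: [0.4923, 0.0444, 0.0685]
eef_rot: [-0.002, 0.998, -0.06, -0.006]
wrist_force: [-11.7, 6.1, 6.3]
opening: -0.0
gripper_force: 6.2
```

step_arm:
  moves:
    - {"slide": [0.001,0,0],"rotation": [0,0,0]}
    - {"slide": [0.002,0,0],"rotation": [0,0,0]}
    - {"slide": [0.003,0,0],"rotation": [0,0,0]}
    - {"slide": [0.003,0,0],"rotation": [0,0,0]}
    - {"slide": [0.003,0,0],"rotation": [0,0,0]}

```text
t: 8.1
tool_pos: [0.4924, 0.0444, 0.0685]
eef_rot: [-0.002, 0.998, -0.06, -0.009]
wrist_force: [-20.7, 5.3, 12.9]
opening: -0.0002
gripper_force: 10.4
```

At the stop: 4 mm more command moved the tip 0.1 mm and the force rose. Backing off and rising.

step_arm:
  moves:
    - {"slide": [-0.006,0,0],"rotation": [0,0,0]}
    - {"slide": [-0.02,0,0],"rotation": [0,0,0]}
    - {"slide": [-0.03,0,0],"rotation": [0,0,0]}
    - {"slide": [-0.03,0,-0.04],"rotation": [0,0,0]}
    - {"slide": [-0.03,0,-0.08],"rotation": [0,0,0]}
    - {"slide": [-0.03,0,-0.12],"rotation": [0,0,0]}
    - {"slide": [-0.03,0,-0.12],"rotation": [0,0,0]}

```text
t: 8.8
tool_pos: [0.4738, 0.0451, 0.1965]
eef_rot: [-0.0, 0.998, -0.061, 0.007]
wrist_force: [-0.2, -0.4, 1.1]
opening: 0.0002
gripper_force: 0.0
```

```bash
python3 - <<'E'
from h import *
xy,psi=pose('e',92,.032); print(xy,psi,row(xy,.18,psi),tool()[0])
E
```

```text
[0.63367714 0.20907658] 2 ([0.1385, -0.1822, 0.0188], np.float64(-9.0)) [0.47376427 0.04512981 0.19652669]
```

step_arm:
  moves:
    - {"slide": [0.023,-0.03,0],"rotation": [0,0,-2]}
    - {"slide": [0.046,-0.06,0],"rotation": [0,0,-4]}
    - {"slide": [0.069,-0.09,0],"rotation": [0,0,-6]}
    - {"slide": [0.092,-0.12,0],"rotation": [0,0,-8]}
    - {"slide": [0.115,-0.15,0.01],"rotation": [0,0,-9]}
    - {"slide": [0.1385,-0.182,0.018],"rotation": [0,0,-9]}
    - {"slide": [0.1385,-0.182,0.018],"rotation": [0,0,-9]}
    - {"slide": [0.1385,-0.182,0.018],"rotation": [0,0,-9]}

```text
t: 9.6
tool_pos: [0.6294, 0.2091, 0.1689]
eef_rot: [0.001, 1.0, 0.018, -0.002]
wrist_force: [-0.7, -0.6, 0.1]
opening: -0.0001
gripper_force: 0.0
```

```bash
python3 - <<'E'
from h import *
a=save('scene','s4')[:,:,::-1]; b=save('top','t4')[:,:,::-1]
f=lambda a,y,x:cv2.resize(a[y:y+130,x:x+130],(400,400),interpolation=cv2.INTER_CUBIC)
cv2.imwrite('pics/c4.png',np.hstack([f(a,100,180),f(b,110,170)])); xy,psi=pose('e',92,.032); print(row(xy,.071,psi),tool()[0])
E
```

```text
([0.0042, -0.0009, 0.1004], np.float64(-0.0)) [0.62949941 0.20807667 0.17138456]
```

View pics/c4.png

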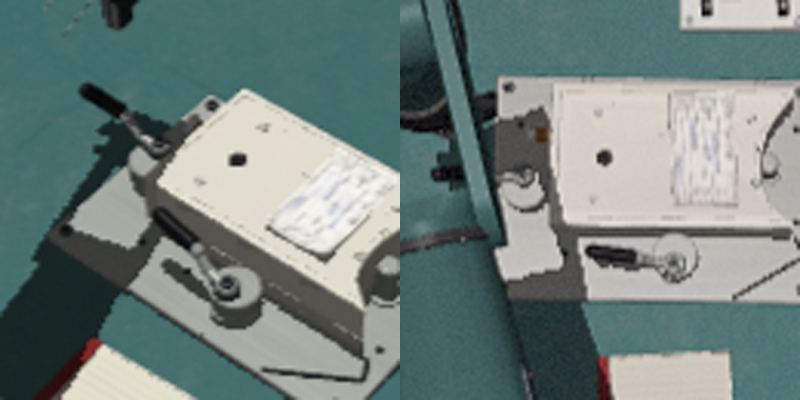

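Front lever now lies along the unit at its stop (left panel 160–240, 210–295). The end lever still stands open at (100,100), with the tool high behind it. Lowering.

step_arm:
  moves:
    - {"slide": [0.006,0,0.04],"rotation": [0,0,0]}
    - {"slide": [0.006,0,0.075],"rotation": [0,0,0]}
    - {"slide": [0.006,0,0.098],"rotation": [0,0,0]}
    - {"slide": [0.006,0,0.098],"rotation": [0,0,0]}
    - {"slide": [0.006,0,0.098],"rotation": [0,0,0]}

```text
t: 10.2
tool_pos: [0.636, 0.2081, 0.0746]
eef_rot: [-0.0, 1.0, 0.017, 0.001]
wrist_force: [-0.0, -0.1, -0.1]
opening: 0.0002
gripper_force: 0.0
```

```bash
python3 - <<'E'
from h import *
p,R,s=tool();print(p,s['wrist_force'])
for th in range(92,140,4):
  xy,psi=pose('e',th,.0195); print(th,row(xy,.071,psi))
E
```

```text
[0.63601451 0.20812313 0.07463804] [-0.03839541 -0.06347676 -0.05397515]
92 ([-0.0148, -0.001, 0.0036], np.float64(-0.1))
96 ([-0.0195, -0.0022, 0.0036], np.float64(-4.1))
100 ([-0.0242, -0.0031, 0.0036], np.float64(-8.1))
104 ([-0.029, -0.0036, 0.0036], np.float64(-12.1))
108 ([-0.0338, -0.0038, 0.0036], np.float64(-16.1))
112 ([-0.0386, -0.0037, 0.0036], np.float64(-20.1))
116 ([-0.0433, -0.0032, 0.0036], np.float64(-24.1))
120 ([-0.0481, -0.0024, 0.0036], np.float64(-28.1))
124 ([-0.0527, -0.0013, 0.0036], np.float64(-32.1))
128 ([-0.0573, 0.0002, 0.0035], np.float64(-36.1))
132 ([-0.0618, 0.002, 0.0035], np.float64(-40.1))
136 ([-0.0661, 0.004, 0.0035], np.float64(-44.1))
```

step_arm:
  moves:
    - {"slide": [-0.0075,-0.001,0.002],"rotation": [0,0,0]}
    - {"slide": [-0.0148,-0.001,0.003],"rotation": [0,0,0]}
    - {"slide": [-0.0195,-0.0022,0.003],"rotation": [0,0,-4]}
    - {"slide": [-0.0242,-0.0031,0.003],"rotation": [0,0,-8]}
    - {"slide": [-0.029,-0.0036,0.003],"rotation": [0,0,-12]}
    - {"slide": [-0.0338,-0.0038,0.003],"rotation": [0,0,-16]}
    - {"slide": [-0.0386,-0.0037,0.003],"rotation": [0,0,-20]}
    - {"slide": [-0.0433,-0.0032,0.003],"rotation": [0,0,-24]}
    - {"slide": [-0.0481,-0.0024,0.003],"rotation": [0,0,-28]}
    - {"slide": [-0.0527,-0.0013,0.003],"rotation": [0,0,-32]}
    - {"slide": [-0.0573,0.0002,0.003],"rotation": [0,0,-36]}
    - {"slide": [-0.0618,0.002,0.003],"rotation": [0,0,-40]}

```text
t: 11.4
tool_pos: [0.5751, 0.2051, 0.0722]
eef_rot: [0.0, 0.933, 0.36, 0.003]
wrist_force: [1.6, 1.4, 0.5]
opening: 0.0002
gripper_force: 0.7
```

```bash
python3 - <<'E'
from h import *
p,R,s=tool();print(p,s['wrist_force'])
for th in range(136,188,4):
  xy,psi=pose('e',th,.0195); print(th,row(xy,.071,psi))
E
```

```text
[0.57514181 0.20506048 0.07224685] [1.61418285 1.43344964 0.45485971]
136 ([-0.0059, -0.001, 0.0012], np.float64(-3.8))
140 ([-0.0106, -0.0019, 0.0012], np.float64(-7.8))
144 ([-0.0154, -0.0025, 0.0012], np.float64(-11.8))
148 ([-0.0202, -0.0027, 0.0011], np.float64(-15.8))
152 ([-0.025, -0.0026, 0.0011], np.float64(-19.8))
156 ([-0.0298, -0.0021, 0.0011], np.float64(-23.8))
160 ([-0.0345, -0.0014, 0.0011], np.float64(-27.8))
164 ([-0.0392, -0.0003, 0.0011], np.float64(-31.8))
168 ([-0.0438, 0.0012, 0.0011], np.float64(-35.8))
172 ([-0.0482, 0.0029, 0.001], np.float64(-39.8))
176 ([-0.0526, 0.005, 0.001], np.float64(-43.8))
180 ([-0.0568, 0.0073, 0.001], np.float64(-47.8))
184 ([-0.0608, 0.01, 0.001], np.float64(-51.8))
```

step_arm:
  moves:
    - {"slide": [-0.0055,-0.001,0],"rotation": [0,0,-4]}
    - {"slide": [-0.0106,-0.0019,0],"rotation": [0,0,-8]}
    - {"slide": [-0.0154,-0.0025,0],"rotation": [0,0,-12]}
    - {"slide": [-0.0202,-0.0027,0],"rotation": [0,0,-16]}
    - {"slide": [-0.025,-0.0026,0],"rotation": [0,0,-20]}
    - {"slide": [-0.0298,-0.0021,0],"rotation": [0,0,-24]}
    - {"slide": [-0.0345,-0.0014,0],"rotation": [0,0,-28]}
    - {"slide": [-0.0392,-0.0003,0],"rotation": [0,0,-32]}
    - {"slide": [-0.0438,0.0012,0],"rotation": [0,0,-36]}
    - {"slide": [-0.0482,0.0029,0],"rotation": [0,0,-40]}
    - {"slide": [-0.0504,0.004,0],"rotation": [0,0,-42]}
    - {"slide": [-0.0526,0.005,0],"rotation": [0,0,-44]}

```text
t: 12.6
tool_pos: [0.5413, 0.1687, 0.0729]
eef_rot: [0.001, 0.731, 0.683, 0.006]
wrist_force: [5.4, 6.6, -1.6]
opening: -0.0003
gripper_force: 3.6
```

```bash
python3 - <<'E'
from h import *
p,R,s=tool();print(p,s['wrist_force'],s['wrist_force']@R)
for th in range(176,190,2):
  xy,psi=pose('e',th,.0195); print(th,row(xy,.071,psi))
E
```

```text
[0.54126079 0.16873174 0.07288542] [ 5.37047303  6.58814453 -1.56345755] [6.92498435 4.89670347 1.66039614]
176 ([-0.0028, -0.0016, 0.0019], np.float64(0.1))
178 ([-0.0051, -0.0022, 0.0018], np.float64(-1.9))
180 ([-0.0074, -0.0028, 0.0018], np.float64(-3.9))
182 ([-0.0098, -0.0033, 0.0018], np.float64(-5.9))
184 ([-0.0122, -0.0037, 0.0018], np.float64(-7.9))
186 ([-0.0146, -0.004, 0.0017], np.float64(-9.9))
188 ([-0.0169, -0.0042, 0.0017], np.float64(-11.9))
```

step_arm:
  moves:
    - {"slide": [-0.0023,-0.0005,0.0005],"rotation": [0,0,-2]}
    - {"slide": [-0.0046,-0.001,0.001],"rotation": [0,0,-4]}
    - {"slide": [-0.007,-0.0015,0.0015],"rotation": [0,0,-6]}
    - {"slide": [-0.0085,-0.002,0.0015],"rotation": [0,0,-8]}
    - {"slide": [-0.0085,-0.002,0.0015],"rotation": [0,0,-8]}
    - {"slide": [-0.0085,-0.002,0.0015],"rotation": [0,0,-8]}

```text
t: 13.2
tool_pos: [0.5385, 0.1607, 0.0725]
eef_rot: [0.001, 0.682, 0.732, 0.006]
wrist_force: [3.5, 6.4, 2.6]
opening: 0.0002
gripper_force: 3.2
```

step_arm:
  moves:
    - {"slide": [-0.001,0,0],"rotation": [0,0,0]}
    - {"slide": [-0.002,0,0],"rotation": [0,0,0]}
    - {"slide": [-0.002,0,0],"rotation": [0,0,0]}
    - {"slide": [-0.002,0,0],"rotation": [0,0,0]}

```text
t: 13.6
tool_pos: [0.5386, 0.1606, 0.0725]
eef_rot: [0.0, 0.682, 0.732, 0.007]
wrist_force: [2.0, 11.6, 2.9]
opening: 0.0001
gripper_force: 5.5
```

step_arm:
  moves:
    - {"slide": [-0.001,0,0],"rotation": [0,0,0]}
    - {"slide": [-0.002,0,0],"rotation": [0,0,0]}
    - {"slide": [-0.002,0,0],"rotation": [0,0,0]}
    - {"slide": [-0.002,0,0],"rotation": [0,0,0]}

```text
t: 14.0
tool_pos: [0.5386, 0.1605, 0.0726]
eef_rot: [-0.001, 0.681, 0.732, 0.008]
wrist_force: [2.9, 16.2, 3.0]
opening: -0.0003
gripper_force: 7.8
```

step_arm:
  moves:
    - {"slide": [-0.001,0,0],"rotation": [0,0,0]}
    - {"slide": [-0.002,0,0],"rotation": [0,0,0]}
    - {"slide": [-0.003,0,0],"rotation": [0,0,0]}
    - {"slide": [-0.003,0,0],"rotation": [0,0,0]}
    - {"slide": [-0.003,0,0],"rotation": [0,0,0]}

```text
t: 14.5
tool_pos: [0.5386, 0.1603, 0.0727]
eef_rot: [-0.003, 0.681, 0.732, 0.011]
wrist_force: [2.0, 23.3, 2.8]
opening: 0.0001
gripper_force: 11.2
```

Firm stop at 23 N, which is above the clamping force. Backing off, rising and moving clear to check.

step_arm:
  moves:
    - {"slide": [0.01,0,0],"rotation": [0,0,0]}
    - {"slide": [0.03,0,0],"rotation": [0,0,0]}
    - {"slide": [0.04,0,0],"rotation": [0,0,0]}
    - {"slide": [0.04,0,-0.04],"rotation": [0,0,0]}
    - {"slide": [0.04,0,-0.08],"rotation": [0,0,0]}
    - {"slide": [0.04,0,-0.13],"rotation": [0,0,0]}
    - {"slide": [0.08,-0.04,-0.16],"rotation": [0,0,0]}
    - {"slide": [0.12,-0.08,-0.16],"rotation": [0,0,0]}
    - {"slide": [0.16,-0.11,-0.16],"rotation": [0,0,0]}
    - {"slide": [0.2,-0.14,-0.16],"rotation": [0,0,0]}
    - {"slide": [0.24,-0.16,-0.16],"rotation": [0,0,0]}
    - {"slide": [0.24,-0.16,-0.16],"rotation": [0,0,0]}

```text
t: 15.7
tool_pos: [0.357, 0.3815, 0.2294]
eef_rot: [-0.001, 0.68, 0.733, 0.001]
wrist_force: [-0.1, -1.1, 0.1]
opening: 0.0001
gripper_force: 0.0
```

```bash
python3 - <<'E'
from h import *
a=save('scene','s5')[:,:,::-1]; b=save('top','t5')[:,:,::-1]
f=lambda a,y,x:cv2.resize(a[y:y+150,x:x+110],(400,545),interpolation=cv2.INTER_CUBIC)
cv2.imwrite('pics/c5.png',np.hstack([f(a,90,190),f(b,100,190)])); print(tool()[0])
E
```

```text
[0.35887381 0.37978188 0.22895564]
```

View pics/c5.png

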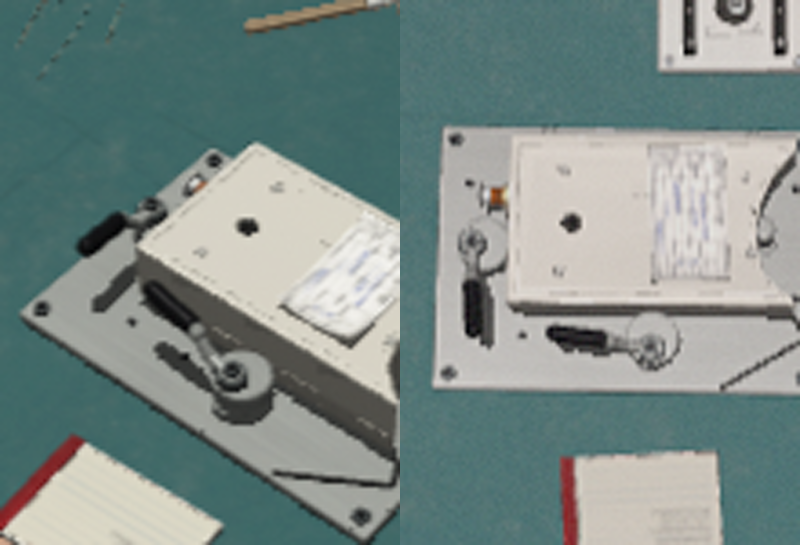

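Both levers look closed: the front sleeve is at about (577,336) and the end sleeve at (473,308) in the top view. The unit sits against its pins. I'll check the angles in numbers.

```bash
python3 - <<'E'
from h import *
P=lambda x,y:(190+(x-400)/3.636-.4,100+y/3.636-.4)
S=lambda x,y:(190+x/3.636-.4,90+y/3.636-.4)
for c,Q,l in [('top',P,[((653,347),(577,336)),((473,241),(473,308))]),('scene',S,[((233,372),(171,307)),((152,208),(103,233))])]:
  for a,b in l:
    v=(atz(c,Q(*b),.082)-atz(c,Q(*a),.064))[:2]; print(c,np.linalg.norm(v),np.degrees(np.arctan2(v[1],v[0]))%360+1.1)
E
```

```text
top 0.07073824639346928 84.51314934380741
top 0.06729249714615479 183.2535160474143
scene 0.07293617412170246 82.22578062507364
scene 0.060138456932236496 178.9184044914376
```

The end lever reads 179–183° against the expected 185°. I'll look closer with the wrist camera.

```bash
python3 - <<'E'
from h import *
p=r.camera_params('wrist'); print({k:np.round(v,3).tolist() for k,v in p.items()})
T=np.array(p['tool_from_camera']); po,R,s=tool()
# choose tool position (same orientation) so that camera axis hits lever middle at z=.075, tool z=.23
d=R@T[:3,:3]@[0,0,-1]; c=R@T[:3,3]
tz=.26; k=(.075-(tz+c[2]))/d[2]
tgt=np.array([.572,.14,0]); xy=(tgt-c-d*k)[:2]; print(d,c,xy,row(xy,tz,np.degrees(np.arctan2(R[1,0],R[0,0]))))
E
```

```text
{'fovy': 69.092, 'cx': 258.126, 'cy': 192.291, 'tool_from_camera': [[-0.0, 0.957, 0.289, 0.075], [1.0, -0.0, 0.001, 0.001], [0.001, 0.289, -0.957, -0.142], [0.0, 0.0, 0.0, 1.0]]}
[ 0.02072882 -0.28863712 -0.95721415] [-0.00415242  0.07450615  0.14217737] [0.56906728 0.16415049] ([-0.2304, 0.1939, -0.0309], np.float64(0.0))
```

step_arm:
  moves:
    - {"slide": [-0.03,0.025,-0.015],"rotation": [0,0,0]}
    - {"slide": [-0.06,0.05,-0.03],"rotation": [0,0,0]}
    - {"slide": [-0.09,0.076,-0.03],"rotation": [0,0,0]}
    - {"slide": [-0.12,0.1,-0.03],"rotation": [0,0,0]}
    - {"slide": [-0.15,0.126,-0.03],"rotation": [0,0,0]}
    - {"slide": [-0.18,0.15,-0.03],"rotation": [0,0,0]}
    - {"slide": [-0.205,0.175,-0.03],"rotation": [0,0,0]}
    - {"slide": [-0.22,0.194,-0.03],"rotation": [0,0,0]}
    - {"slide": [-0.22,0.194,-0.03],"rotation": [0,0,0]}
    - {"slide": [-0.22,0.194,-0.03],"rotation": [0,0,0]}
    - {"slide": [-0.22,0.194,-0.03],"rotation": [0,0,0]}
    - {"slide": [-0.22,0.194,-0.03],"rotation": [0,0,0]}

```text
t: 17.0
tool_pos: [0.5684, 0.173, 0.2589]
eef_rot: [0.0, 0.682, 0.731, 0.0]
wrist_force: [0.5, -0.5, 0.1]
opening: 0.0003
gripper_force: 0.0
```

```bash
python3 - <<'E'
from h import *
po,R,s=tool(); np.savez('w.npz',po=po,R=R); a=save('wrist','w6')[:,:,::-1]; print(po)
cv2.imwrite('pics/w6b.png',cv2.resize(a,(800,600),interpolation=cv2.INTER_CUBIC))
E
```

```text
[0.56835443 0.17303465 0.25893483]
```

View pics/w6b.png

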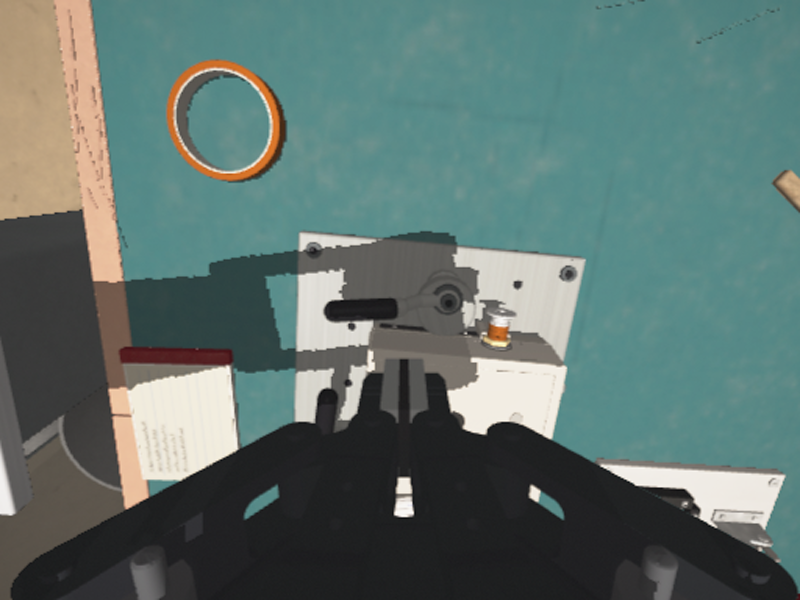

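The wrist view shows the end lever across the unit's end: screw at (448,301), sleeve from (395,308) to (330,311), plate edge from (301,233) to (584,259).

```bash
python3 - <<'E'
from h import *
w=np.load('w.npz');p=r.camera_params('wrist');T=np.array(p['tool_from_camera']);f=192/np.tan(np.radians(p['fovy'])/2)
o=w['po']+w['R']@T[:3,3]
def X(x,y,z):
    u,v=x*.64-.2,y*.64-.2
    d=w['R']@T[:3,:3]@[(u-p['cx'])/f,-(v-p['cy'])/f,-1]; return (o+d*(z-o[2])/d[2])[:2]
A=lambda v:np.degrees(np.arctan2(v[1],v[0]))%360
c1,c2=X(301,233,.012),X(584,259,.012); fa=A(c2-c1); print('edge',fa,np.linalg.norm(c2-c1))
h=X(448,301,.064);a=X(395,308,.079);b=X(333,310,.085)
for v in (a-h,b-h,b-a): print(np.linalg.norm(v),(A(v)-fa)%360)
print(h, 'unit top edge', (A(X(566,367,.088)-X(369,348,.088))-fa)%360)
E
```

```text
edge 358.75561728449765 0.25600255055058735
0.042561915927170506 186.80555123818147
0.0897279201072995 185.79823376509114
0.047178515651181606 184.88949490649233
[0.6071053 0.1482193] unit top edge 359.32362083899204
```

The end lever measures about 185°, at its stop, and the front about 84.5°. The robot is clear of everything.

```bash
python3 -c "
from station import r
print(r.sign_off())"
```

```text
the job is handed in; nothing more can be done
None
```

I pushed the front lever to its stop (about 84.5°, nominal 85°), then the end lever (about 185°, nominal 185°). The unit looks seated against its pins, and I handed the job in at about 17 s with the arm clear.

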